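Lay the carton down and flip the bread box shut

TASK

The bread box will not close because a tall carton is standing up in it at one end. Push the carton over so that it lies flat on its broad face on the floor of the box, towards the middle, then flip the wooden lid over so that it is fully shut. Only push with the fingers: do not lift the carton, and leave the small jar in the box and everything else on the table standing where it is.

Things in the scene. Friction and masses are not known exactly. Their poses are not given: they have to be found in the camera images.
- breadbox: White open-topped bread box, fixed: 212 mm (its x) by 412 mm (its y) outside, 85 mm tall, walls and floor 6 mm. Origin at the centre of its underside. Its x axis points from the hinged side, nearest the robot, to the far side; y runs along its length. The carton stands at one end along y, the jar at the other; which is which varies.
- lid (a joint): Hinge of the wooden lid, rad: 0 fully shut, 1.57 upright, larger leans back towards the robot (stop at 1.95); starts between 1.6 and 1.85. The hinge line is the top of the box's near long wall (box x = -106 mm, 85 mm high). The stiff hinge holds the lid where it is left within about 0.35 rad of upright; pushed away from the robot below about 1.0 rad it falls shut by itself in about a second.
- lid_edge (a point): Middle of the free edge of the lid (middle of its thickness and length), about 295 mm above the table while open. The lid is a flat board, 214 mm from hinge to free edge, 416 mm along the box, 14 mm thick, 0.35 kg; shut, its upper face is 99 mm above the table. About 2 N at the free edge moves it.
- carton: Brown cardboard carton, rigid, 0.25 to 0.5 kg, standing in the box: 110 mm wide (its x, roughly along the box's x), 55 mm thick (its y, roughly along the box's y), 160 mm tall (its z). Origin at the centre of its underside, at first 6 mm above the table. Pushed near its top along its thickness it tips without sliding and falls over past about 0.33 rad of tilt.
- carton_mid (a point): Centre of the carton; 86 mm above the table while it stands, 33.5 mm when it lies flat on its broad face in the box.
- jar: Small amber glass jar with steel lid, 66 mm across, 75 mm tall, standing upright at the other end of the bread box. Origin at the centre of its underside. It stays there.
- mug: Bystander: white mug, 80 mm across, 90 mm tall, handle at its +y; origin at the centre of its underside.
- can: Bystander: steel can with a paper label, 74 mm across, 100 mm tall; origin at the centre of its underside.
- tape: Bystander: roll of yellow tape lying flat, 90 mm across, 45 mm tall; origin at the centre of its underside.
- loaf: Bystander: brown loaf, 130 x 230 x 75 mm, on the white cutting board (12 mm thick); origin at the centre of its underside.
- crust: Bystander: thick slice of bread standing on its edge on the cutting board, 100 x 22 x 70 mm tall; origin at the centre of its underside.

How it is judged:
On the way, in this order (a step that is already met when the one before it is completed fails the run):
1. the carton lies flat on its broad face in the box while the lid is still open (height (world z) of carton_mid below 0.042 m and angle between carton's own z axis and vertical above 1.45 rad and x of carton_mid in the frame of breadbox between -0.075 and 0.075 m and y of carton_mid in the frame of breadbox between -0.16 and 0.16 m and value of joint lid above 1 rad), for 0.2 s.
2. the lid is fully shut (value of joint lid below 0.05 rad), for 0.2 s.
At the end, for the whole second after the job is handed in: The carton lies at rest, flat on its broad face on the floor of the bread box (centre lower than 42 mm above the table, its long axis within 0.12 rad of level), the lid is shut to within 0.05 rad, and the jar stands upright in the box within 30 mm of where it was (height (world z) of carton_mid below 0.042 m and angle between carton's own z axis and vertical above 1.45 rad and x of carton_mid in the frame of breadbox between -0.075 and 0.075 m and y of carton_mid in the frame of breadbox between -0.16 and 0.16 m and value of joint lid below 0.05 rad and linear speed of carton below 0.02 m/s and angle between jar's own z axis and vertical below 0.15 rad and distance of jar from where it was at the start of the episode below 0.03 m); the robot touches nothing.
It fails at once if the carton is lifted off the floor of the box (its centre higher than 105 mm) (height (world z) of carton_mid above 0.105 m).
It fails at once if the jar is knocked over, lifted or shoved more than 30 mm (angle between jar's own z axis and vertical above 0.5 rad or distance of jar from where it was at the start of the episode above 0.03 m).
It fails at once if another thing on the table is knocked over or moved more than 40 mm (distance of any of mug, can, tape, loaf, crust from where it was at the start of the episode above 0.04 m or angle between any of mug, can, tape, loaf, crust's own z axis and vertical above 0.5 rad).
It also fails if it takes over 54 s, if anything falls off the work surface, if the arm or the gripper's body presses on something with over 40 N, if the wrist force passes 120 N, or if a joint passes its speed limit or range.

ROBOT

A 6-joint arm with a two-finger parallel gripper is mounted at the origin on the work surface. World frame = base frame: x ahead of the robot, y to its left, z up, the work surface at z = 0. Lengths are in m, angles in rad, forces in N, time in s.
With the tool pointing down it reaches from about 0.3 to 0.75 m from the base axis. Payload 8.5 kg.
Tool frame: the origin (TCP) lies between the finger pads; the fingertips stand 14 mm ahead of it and the grasp point (between the pads) lies 5 mm behind it; z points along the fingers, y is the line along which they close (so a half turn about z gives the same grasp; the last joint's range is limited). The gripper opens to 88 mm and grips with 3 to 60 N. Pads are 18 mm wide; open, the fingers measure 123 mm over their backs; the gripper's body (75 mm by 187 mm) begins 45 mm behind the grasp point.
Start: joints at [0.971, 0.381, 1.297, -0, 1.464, -0.215], TCP at [0.206, 0.51, 0.222] pointing down, gripper open.
Joint ranges: [-3.11, 3.11], [-0.89, 2.33], [0.22, 2.48], [-1.42, 4.56], [0.17, 2.85], [-2.88, 2.88]. Speed limits (rad/s): [2.39, 2.39, 3.14, 3.14, 3.14, 3.14].

INTERFACE

Orientations are given as a rotation vector (axis times angle).
In Python, from rig import monitor, read_camera, camera_info, hand_in gives the robot as it stands.
- The arm moves only by the shell command python3 -m inch 'ROWS'. ROWS is JSON, a list of rows, each a list of 7 numbers: the turn, a rotation vector about the tool's x, y, z in rad, then the shift along the tool's x, y, z in mm, then the opening, from 0 (shut) to 1 (fully open). In form: [[wx, wy, wz, dx, dy, dz, fingers], ...]. A call has exactly 8 rows; each row is the pose to reach, as a shift and turn from the pose commanded when the call began, along the tool's axes at that moment; what a row does not reach only later rows make up. A row lasts 1/12 s, in which the tool goes at most 41.7 mm and 7.16 degrees, less where a joint would pass 70% of its speed; a pose out of reach is approached as far as the arm can. A call with a gripper value outside its range is refused whole. The fingers move at their own pace and stop on an object; the grip force is fixed at half the most. Time passes only in rows, so rows that repeat a pose let the fingers close, or fill a call up. It gives the time, the measured TCP pose, the force, the opening and the grip force at its end, in the units of the state.
- monitor.read_state(): the state, without advancing time (a new reading comes with each control period).
- read_camera(name): name is "side" or "top"; returns (picture, depth): 480x640x3 uint8, red, green, blue; 480x640 float32, m along the optical axis (not along the pixel's ray), 0 where there is no reading.
- camera_info(name): a dict with "fx", "fy", "cx", "cy" (pixels), "k1" (the pictures are not rectified: a ray, as slopes to the right and down, at radius r is drawn at 1 + k1 r^2 times it, then the intrinsics apply), "rvec" (rotation vector, rad) and "tvec" (3), from world to camera coordinates, as OpenCV has them. Camera axes: x right, y down, z forward; pixel columns grow to the right and rows downward; lengths in m; the calibration is good to about 2 mm. A picture is of the moment at which its call begins. camera_info takes no time and is no camera call.
- hand_in(): hands the job in; it is judged then, once.
The state is a dict: "clock": time; "qpos": joint angles; "joint_velocities": joint speeds; "joint_efforts": joint torques, N m; "eef_pos": TCP position; "eef_rot": TCP orientation; "wrist_force": force on the tool from outside, world axes, zero at the start; "wrist_torque": the same for the moment, N m; "gripper_width": finger opening in m; "grip_force": force on a finger pad.
Only numpy, scipy, OpenCV 4.12 (cv2) and the standard library are available. Lean on these libraries where they do the work, as an engineer would, in place of code of your own. Each camera call takes 0.05 s, during which the arm holds its last target. There are 200 camera calls.

## Working session

There is one attempt and no reset: what is moved stays moved. The work goes in short steps, Python scripts to look and compute and a shell command to move; the robot and the scene stay as the last step left them, time stands still between calls to the robot, and variables do not carry over. Pictures are saved under pics/ and viewed, at most 10 in all, crops included, and the job is handed in when it is done.

```bash
ls; mkdir -p pics
python3 - <<'E'
from rig import monitor, read_camera, camera_info
import cv2,numpy as np
s=monitor.read_state(); print({k:np.round(v,3).tolist() for k,v in s.items()})
for n in("side","top"):
    p,d=read_camera(n); cv2.imwrite(f"pics/{n}0.png",p[:,:,::-1]); np.savez(f"/tmp/{n}0.npz",p=p,d=d); print(n,camera_info(n))
E
```

```text
pics
{'clock': 0.0, 'qpos': [0.971, 0.381, 1.298, 0.0, 1.464, -0.215], 'joint_velocities': [0.001, 0.001, -0.001, 0.0, -0.001, 0.001], 'joint_efforts': [-0.0, -43.792, -22.456, 0.071, 0.035, -0.0], 'eef_pos': [0.206, 0.51, 0.222], 'eef_rot': [-0.601, -3.083, 0.002], 'wrist_force': [0.007, 0.188, -0.415], 'wrist_torque': [-0.033, 0.021, -0.024], 'grip_force': 0.0, 'gripper_width': 0.088}
side {'fx': 481.56757512857916, 'fy': 481.56757512857916, 'cx': 312.84270527943727, 'cy': 239.1469072951454, 'k1': -0.07623964134360084, 'rvec': array([ 2.26716123, -0.35660286,  0.14236172]), 'tvec': array([-0.5285671 ,  0.15765281,  1.08631957])}
top {'fx': 556.9677477784371, 'fy': 556.9677477784371, 'cx': 320.7012610223418, 'cy': 234.28864748889782, 'k1': -0.12397686953310429, 'rvec': array([ 2.21574203, -2.17082059,  0.07575112]), 'tvec': array([-0.02830027,  0.55805942,  1.40886091])}
```

View pics/side0.png

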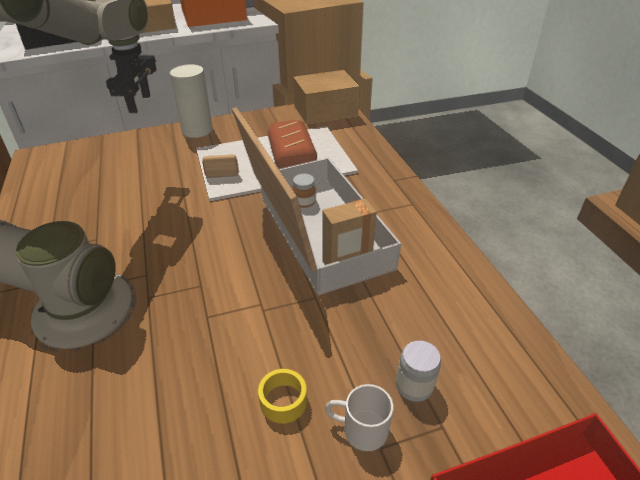

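View pics/top0.png

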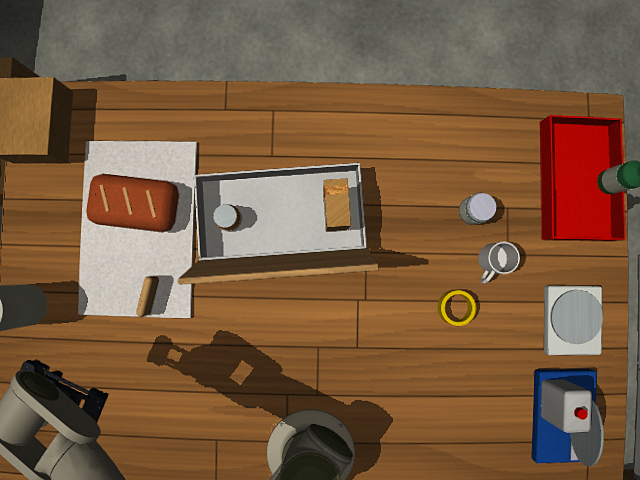

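The side view shows the lid leaning open and the carton at the box's near end (about 347,232), with the jar at the far end (304,190). In the top view (up is +x, left is +y) the carton top is at about (337,205), the jar at (225,216), the box rim corners at (197,175), (360,164), (366,247), and the lid's free edge runs from (180,280) to (378,267). The mug, can and tape are at the right, and the loaf and crust at the left.

```bash
cat > h.py <<'E'
import numpy as np,cv2
from rig import camera_info
def cam(n):
    c=camera_info(n);K=np.array([[c['fx'],0,c['cx']],[0,c['fy'],c['cy']],[0,0,1]]);D=np.array([c['k1'],0,0,0.]);return K,D,cv2.Rodrigues(c['rvec'])[0],c['tvec']
def ray(n,uv):
    K,D,R,t=cam(n);x=cv2.undistortPoints(np.array([[uv]],float),K,D)[0,0]
    return -R.T@t, R.T@np.array([x[0],x[1],1])
def atz(n,uv,z): o,d=ray(n,uv); return o+d*(z-o[2])/d[2]
def cloud(n,d):
    K,D,R,t=cam(n);v,u=np.mgrid[:480,:640]
    x=cv2.undistortPoints(np.stack([u,v],-1).reshape(-1,1,2).astype(float),K,D)[:,0]
    z=d.reshape(-1,1);P=np.hstack([x*z,z]);W=(P-t)@R;W[z[:,0]==0]=np.nan
    return W.reshape(480,640,3)
E
python3 - <<'E'
from h import *
np.set_printoptions(precision=3,suppress=True)
T=np.load('/tmp/top0.npz');S=np.load('/tmp/side0.npz')
Wt=cloud('top',T['d']);Ws=cloud('side',S['d'])
print('box rim',[atz('top',p,.085) for p in[(197,175),(360,164),(366,247)]])
print('side rim',[atz('side',p,.085) for p in[(398,242),(329,161)]])
print('carton',[atz('top',p,.166) for p in[(324,180),(348,178),(350,229),(327,231)]])
# clouds
for n,W in(('t',Wt),('s',Ws)):
    P=W.reshape(-1,3)
    m=(P[:,2]>.158)&(P[:,2]<.175)&(P[:,0]>.4)&(P[:,0]<.75)&(P[:,1]<0.05)&(P[:,1]>-.2)
    Q=P[m]; print(n,'carton top',m.sum(),Q[:,2].mean(),cv2.minAreaRect((Q[:,:2]*1000).astype(np.float32)))
print('jar',Wt[216,225],Ws[180,304],'lid edge',Wt[281,182],Wt[274,280],Wt[267,376], Ws[112,238],'floor',Wt[215,290])
for nm,p in dict(can=(482,208),mug=(500,245),tape=(458,293),crust=(147,295),loaf=(133,200)).items(): print(nm,Wt[p[1],p[0]])
E
```

```text
box rim [array([0.695, 0.292, 0.085]), array([ 0.73 , -0.11 ,  0.085]), array([ 0.526, -0.128,  0.085])]
side rim [array([ 0.73 , -0.104,  0.085]), array([0.692, 0.278, 0.085])]
carton [array([ 0.675, -0.021,  0.166]), array([ 0.681, -0.076,  0.166]), array([ 0.563, -0.083,  0.166]), array([ 0.557, -0.03 ,  0.166])]
t carton top 1242 0.1667186740225007 ((587.0269775390625, -31.304122924804688), (180.67593383789062, 177.23825073242188), 5.42788553237915)
s carton top 981 0.1646272193443831 ((580.5964965820312, -34.00074768066406), (193.71946716308594, 185.62709045410156), 5.42313814163208)
jar [0.595 0.219 0.083] [0.597 0.212 0.083] lid edge [0.439 0.269 0.298] [0.458 0.067 0.298] [ 0.476 -0.13   0.298] [0.445 0.247 0.294] floor [0.608 0.063 0.006]
can [ 0.627 -0.412  0.096]
mug [ 0.54  -0.481  0.025]
tape [ 0.416 -0.364  0.051]
crust [0.396 0.407 0.083]
loaf [0.63  0.451 0.084]
```

Run:
```python
import cv2
a=cv2.imread('pics/top0.png')[140:300,170:390];cv2.imwrite('pics/topc.png',cv2.resize(a,None,fx=3.5,fy=3.5,interpolation=cv2.INTER_CUBIC))
```

```text
(no output)
```

View pics/topc.png

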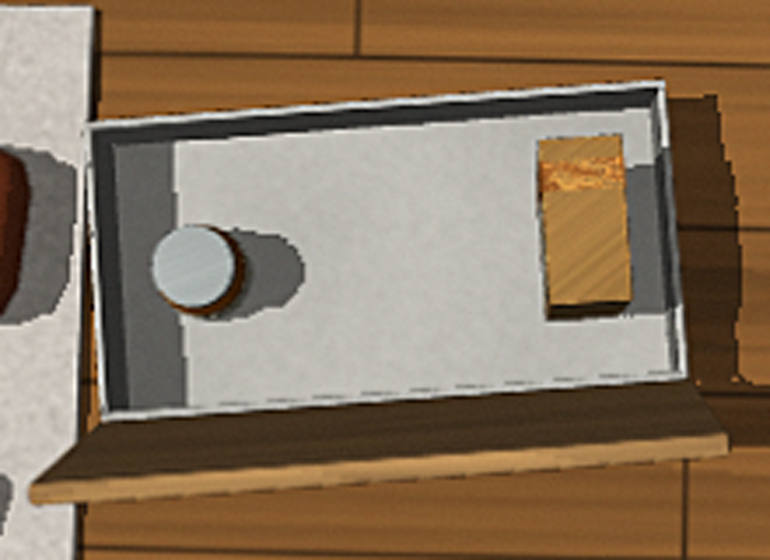

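The crop confirms the carton stands about 38 mm clear of the right (−y) end wall, and the jar is upright at the +y end. Next I check the arm's underside height against the lid and work out the moves.

```bash
cat > go.py <<'E'
import sys,numpy as np
from scipy.spatial.transform import Rotation as Q
from rig import monitor
def rel(p,yaw,s=None):
    s=s or monitor.read_state();R=Q.from_rotvec(s['eef_rot'])
    y=np.array([-np.sin(yaw),np.cos(yaw),0]);z=np.array([0,0,-1.]);G=Q.from_matrix(np.stack([np.cross(y,z),y,z],1))
    print('at',np.round(s['eef_pos'],4),'rows->',np.round((R.inv()*G).as_rotvec(),3),np.round(R.inv().apply(np.array(p)-s['eef_pos'])*1000,1))
E
python3 - <<'E'
from h import *; from go import *
S=np.load('/tmp/side0.npz');P=cloud('side',S['d']).reshape(-1,3);T=np.load('/tmp/top0.npz');P=np.vstack([P,cloud('top',T['d']).reshape(-1,3)])
t=np.array([.206,.51]);u=-t/np.hypot(*t);d=P[:,:2]-t;r=d@u;l=np.abs(d@[u[1],-u[0]])
for a in np.arange(-.1,.3,.03):
    m=(r>a)&(r<a+.03)&(l<.12)&(P[:,2]>.15); 
    if m.sum(): print('%.2f'%a,m.sum(),np.round(np.percentile(P[m,2],[1,50,99])-.222,3))
rel([.36,.45,.40],.08); rel([.622,-.14,.38],.08); rel([.622,-.14,.148],.08)
E
```

```text
-0.10 214 [0.083 0.121 0.128]
-0.07 563 [0.016 0.095 0.126]
-0.04 608 [0.091 0.286 0.309]
-0.01 1910 [0.096 0.306 0.317]
0.02 3354 [0.097 0.275 0.319]
0.05 1876 [0.027 0.269 0.321]
0.08 2348 [0.083 0.291 0.327]
0.11 1675 [0.236 0.313 0.344]
0.14 1358 [0.244 0.311 0.355]
0.17 973 [0.261 0.322 0.358]
0.20 666 [0.277 0.323 0.355]
0.23 447 [0.295 0.327 0.364]
0.26 411 [0.313 0.339 0.371]
0.29 148 [0.329 0.341 0.381]
at [0.2063 0.5095 0.2217] rows-> [-0.001 -0.001 -0.465] [-164.8    2.3 -178.3]
at [0.2063 0.5095 0.2217] rows-> [-0.001 -0.001 -0.465] [-629.1 -446.2 -157.9]
at [0.2063 0.5095 0.2217] rows-> [-0.001 -0.001 -0.465] [-629.1 -445.9   74.1]
```

```bash
python3 -m inch '[[0,0,0,0,0,-40,0],[0,0,-0.1,0,0,-80,0],[0,0,-0.2,0,0,-120,0],[0,0,-0.3,0,0,-158,0],[0,0,-0.4,-31,-22,-158,0],[0,0,-0.465,-62,-44,-158,0],[0,0,-0.465,-93,-66,-158,0],[0,0,-0.465,-124,-88,-158,0]]'; python3 -c "from go import *; rel([.622,-.14,.38],.08)"
```

```text
clock: 0.77
eef_pos: [0.2887, 0.3802, 0.3799]
eef_rot: [0.128, -3.139, 0.001]
wrist_force: [0.1, -0.2, -0.1]
gripper_width: 0.0369
grip_force: 0.0
at [0.2887 0.3802 0.3799] rows-> [-0.    -0.     0.001] [-289.9 -545.6    0. ]
```

```bash
python3 -m inch '[[0,0,0,-18,-34,0,0],[0,0,0,-36,-68,0,0],[0,0,0,-54,-102,0,0],[0,0,0,-72,-136,0,0],[0,0,0,-90,-170,0,0],[0,0,0,-108,-204,0,0],[0,0,0,-126,-238,0,0],[0,0,0,-144,-272,0,0]]'; python3 -m inch '[[0,0,0,-18,-34,0,0],[0,0,0,-36,-68,0,0],[0,0,0,-54,-102,0,0],[0,0,0,-72,-136,0,0],[0,0,0,-90,-170,0,0],[0,0,0,-108,-204,0,0],[0,0,0,-126,-238,0,0],[0,0,0,-144,-272,0,0]]'; python3 -c "from go import *; rel([.622,-.14,.148],.08)"
```

```text
clock: 1.43
eef_pos: [0.4542, 0.1202, 0.3801]
eef_rot: [0.126, -3.139, -0.0]
wrist_force: [0.4, 0.4, 0.1]
gripper_width: 0.0004
grip_force: 0.0
clock: 2.1
eef_pos: [0.6196, -0.1393, 0.3798]
eef_rot: [0.126, -3.138, -0.001]
wrist_force: [0.4, -0.8, 1.1]
gripper_width: 0.0002
grip_force: 0.0
at [ 0.6196 -0.1393  0.3798] rows-> [ 0.    -0.001  0.   ] [ -2.5  -1.  231.8]
```

```bash
python3 -m inch '[[0,0,0,-2,0,35,0],[0,0,0,-2,0,70,0],[0,0,0,-2,0,105,0],[0,0,0,-2,0,140,0],[0,0,0,-2,0,170,0],[0,0,0,-2,0,200,0],[0,0,0,-2,0,220,0],[0,0,0,-2,0,231,0]]'
python3 - <<'E'
from rig import read_camera
import cv2
p,d=read_camera('side');cv2.imwrite('pics/side1.png',cv2.resize(p[120:320,200:460,::-1],None,fx=3,fy=3,interpolation=cv2.INTER_CUBIC))
E
```

```text
clock: 2.77
eef_pos: [0.6198, -0.1369, 0.1457]
eef_rot: [0.126, -3.134, -0.004]
wrist_force: [0.2, 0.6, 0.5]
gripper_width: 0.0008
grip_force: 0.0
```

View pics/side1.png

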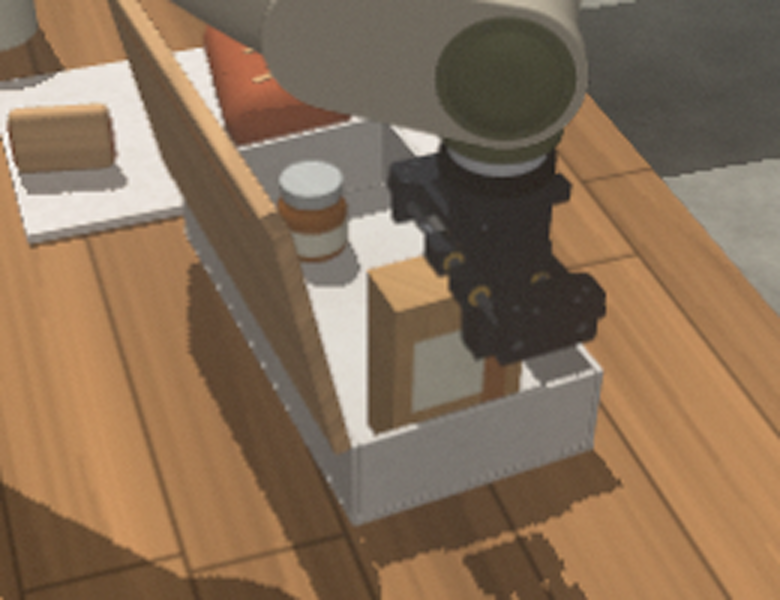

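The hand stands behind the carton (crop centre about 510,300), above the end wall and clear of the lid. I push towards +y.

```bash
python3 -m inch '[[0,0,0,0,15,0,0],[0,0,0,0,25,0,0],[0,0,0,0,32,0,0],[0,0,0,0,38,0,0],[0,0,0,0,43,0,0],[0,0,0,0,48,0,0],[0,0,0,0,53,0,0],[0,0,0,0,58,0,0]]'
python3 - <<'E'
from rig import read_camera
from h import *
p,d=read_camera('top');W=cloud('top',d).reshape(-1,3);cv2.imwrite('pics/top2.png',cv2.resize(p[120:320,170:420,::-1],None,fx=3,fy=3,interpolation=cv2.INTER_CUBIC))
E
```

```text
clock: 3.48
eef_pos: [0.617, -0.0805, 0.1515]
eef_rot: [-0.125, 3.136, -0.005]
wrist_force: [-3.9, -6.2, 17.7]
gripper_width: 0.0008
grip_force: 8.6
```

View pics/top2.png

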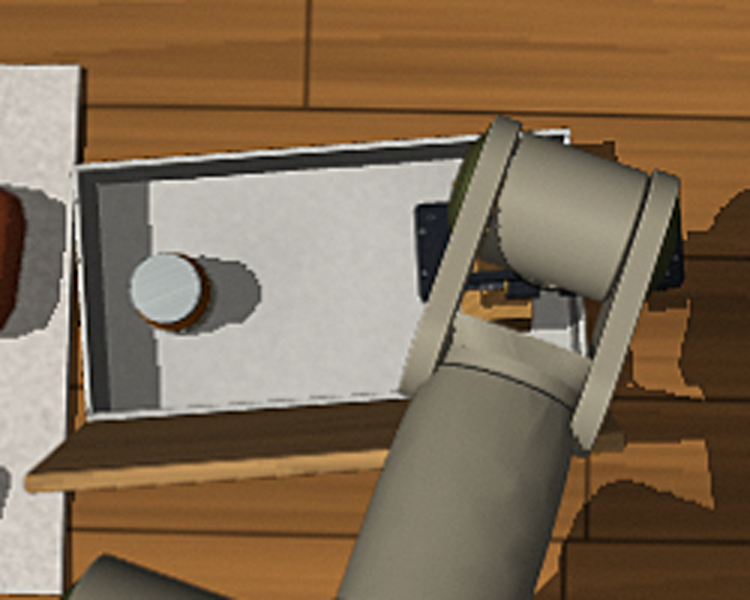

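The hand sits over the carton with the jar untouched at (170,290), but the force is 18 N upwards, so the rising rear edge of the carton is catching under the gripper. I back off, go up 16 mm and push higher.

```bash
python3 -m inch '[[0,0,0,0,-5,0,0],[0,0,0,0,-8,-6,0],[0,0,0,0,-8,-12,0],[0,0,0,0,-8,-17,0],[0,0,0,0,-4,-17,0],[0,0,0,0,0,-17,0],[0,0,0,0,5,-17,0],[0,0,0,0,10,-17,0]]'
```

```text
clock: 4.2
eef_pos: [0.6153, -0.0688, 0.1659]
eef_rot: [0.126, -3.138, -0.0]
wrist_force: [0.4, -0.9, -0.1]
gripper_width: 0.0006
grip_force: 0.0
```

Run:
```python
from rig import read_camera
from h import *
p,d=read_camera('side');cv2.imwrite('pics/side3.png',cv2.resize(p[120:320,200:460,::-1],None,fx=3,fy=3,interpolation=cv2.INTER_CUBIC))
```

```text
(no output)
```

View pics/side3.png

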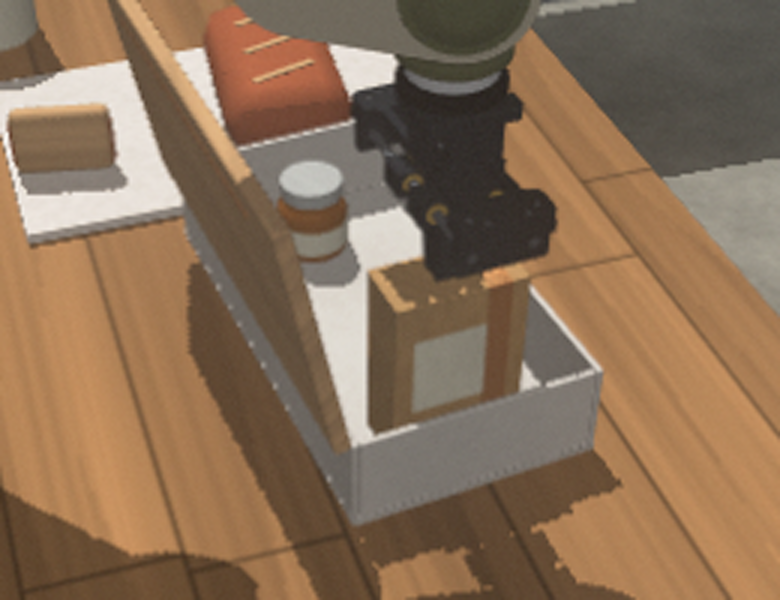

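The carton looks barely tilted while the hand hides the fingers, so I compare the carton's depth data with the first picture.

Run:
```python
from rig import read_camera
from h import *
np.set_printoptions(precision=3,suppress=True)
p,d=read_camera('side');W=cloud('side',d);W0=cloud('side',np.load('/tmp/side0.npz')['d'])
u=lambda x,y:(200+x/3,120+y/3)
for x,y in[(440,400),(440,380),(440,350),(450,325),(440,310),(430,300),(420,290),(400,280),(390,265),(410,350),(440,260),(500,260),(440,240),(470,270)]:
    a,b=map(int,u(x,y));print((x,y),W[b,a],W0[b,a])
```

```text
(440, 400) [ 0.61  -0.082  0.066] [ 0.61  -0.081  0.065]
(440, 380) [ 0.61  -0.08   0.086] [ 0.609 -0.083  0.089]
(440, 350) [ 0.609 -0.079  0.116] [ 0.608 -0.082  0.118]
(450, 325) [ 0.618 -0.079  0.137] [ 0.619 -0.078  0.136]
(440, 310) [ 0.608 -0.08   0.155] [ 0.607 -0.081  0.156]
(430, 300) [ 0.6   -0.081  0.166] [ 0.599 -0.083  0.168]
(420, 290) [ 0.599 -0.064  0.165] [ 0.599 -0.065  0.166]
(400, 280) [ 0.588 -0.049  0.165] [ 0.589 -0.048  0.164]
(390, 265) [ 0.588 -0.029  0.164] [ 0.588 -0.028  0.163]
(410, 350) [ 0.584 -0.082  0.126] [ 0.584 -0.083  0.126]
(440, 260) [ 0.604 -0.086  0.207] [ 0.624 -0.036  0.167]
(500, 260) [ 0.618 -0.156  0.254] [ 0.667 -0.05   0.166]
(440, 240) [ 0.604 -0.085  0.222] [0.705 0.168 0.02 ]
(470, 270) [ 0.598 -0.155  0.249] [ 0.64  -0.056  0.165]
```

Run:
```python
from rig import read_camera,monitor
from h import *
np.set_printoptions(precision=3,suppress=True)
s=monitor.read_state();print(s['eef_pos'],s['wrist_force'])
c=s['eef_pos']
for n in('side','top'):
    p,d=read_camera(n);W=cloud(n,d);P=W.reshape(-1,3)
    m=(P[:,2]>.17)&(P[:,2]<.25)&(np.abs(P[:,0]-c[0])<.06)&(np.abs(P[:,1]-c[1])<.13)
    Q=P[m]
    for z in np.arange(.17,.25,.01):
        q=Q[(Q[:,2]>=z)&(Q[:,2]<z+.01)]
        if len(q):print(n,'%.2f'%z,len(q),'x',np.percentile(q[:,0],[2,98]),'y',np.percentile(q[:,1],[2,98]))
    K,D,R,t=cam(n);g=cv2.projectPoints(np.array([c,c-[0,0,.014],c+[0,0,.05]]),cv2.Rodrigues(R)[0],t,K,D)[0][:,0];print(g,(g-[200,120])*3)
```

```text
[ 0.615 -0.068  0.166] [-0.589 -0.11   0.275]
side 0.17 1 x [0.606 0.606] y [-0.065 -0.065]
side 0.18 22 x [0.602 0.614] y [-0.084 -0.06 ]
side 0.19 33 x [0.602 0.612] y [-0.086 -0.059]
side 0.20 36 x [0.601 0.611] y [-0.088 -0.054]
side 0.21 31 x [0.602 0.611] y [-0.088 -0.06 ]
side 0.22 19 x [0.603 0.61 ] y [-0.089 -0.069]
side 0.23 2 x [0.603 0.604] y [-0.085 -0.078]
side 0.24 68 x [0.573 0.65 ] y [-0.158  0.011]
[[347.518 215.276]
 [347.309 220.211]
 [348.287 196.941]] [[442.553 285.829]
 [441.928 300.634]
 [444.86  230.823]]
top 0.17 22 x [0.57 0.61] y [-0.075 -0.03 ]
[[344.092 206.131]
 [343.793 206.806]
 [345.213 203.596]] [[432.275 258.393]
 [431.38  260.417]
 [435.638 250.789]]
```

Run:
```python
from rig import read_camera,monitor
from h import *
np.set_printoptions(precision=3,suppress=True)
p,d=read_camera('side');W=cloud('side',d)
for u in(345,346,347,348,349,350):print(u,[(v,*np.round(W[v,u],3).tolist()) for v in range(207,217)])
P=cloud('side',np.load('/tmp/side0.npz')['d']).reshape(-1,3)
m=(P[:,2]>.17)&(np.abs(P[:,0]-.206)<.1)&(np.abs(P[:,1]-.51)<.1)
Q=P[m];print(Q[np.argsort(Q[:,2])[:25:2]])
```

```text
345 [(207, 0.604, -0.079, 0.2), (208, 0.603, -0.082, 0.199), (209, 0.603, -0.082, 0.197), (210, 0.605, -0.079, 0.191), (211, 0.603, -0.084, 0.192), (212, 0.604, -0.082, 0.189), (213, 0.604, -0.082, 0.185), (214, 0.612, -0.062, 0.166), (215, 0.611, -0.065, 0.166), (216, 0.609, -0.07, 0.167)]
346 [(207, 0.605, -0.084, 0.203), (208, 0.604, -0.086, 0.202), (209, 0.604, -0.085, 0.198), (210, 0.605, -0.084, 0.195), (211, 0.604, -0.088, 0.195), (212, 0.605, -0.085, 0.19), (213, 0.606, -0.083, 0.185), (214, 0.615, -0.061, 0.164), (215, 0.613, -0.064, 0.164), (216, 0.612, -0.068, 0.165)]
347 [(207, 0.606, -0.086, 0.204), (208, 0.607, -0.084, 0.199), (209, 0.606, -0.087, 0.199), (210, 0.606, -0.087, 0.197), (211, 0.607, -0.085, 0.192), (212, 0.607, -0.085, 0.189), (213, 0.607, -0.085, 0.187), (214, 0.617, -0.061, 0.163), (215, 0.616, -0.064, 0.163), (216, 0.615, -0.068, 0.164)]
348 [(207, 0.609, -0.085, 0.203), (208, 0.609, -0.086, 0.201), (209, 0.61, -0.084, 0.196), (210, 0.608, -0.087, 0.196), (211, 0.61, -0.084, 0.191), (212, 0.61, -0.084, 0.188), (213, 0.612, -0.08, 0.182), (214, 0.619, -0
[... 228 characters left out ...]
12, -0.084, 0.187), (213, 0.622, -0.061, 0.166), (214, 0.62, -0.065, 0.166), (215, 0.619, -0.069, 0.166), (216, 0.618, -0.07, 0.164)]
350 [(207, 0.586, -0.153, 0.257), (208, 0.585, -0.154, 0.256), (209, 0.585, -0.154, 0.254), (210, 0.585, -0.154, 0.251), (211, 0.586, -0.153, 0.248), (212, 0.615, -0.084, 0.187), (213, 0.624, -0.06, 0.164), (214, 0.623, -0.064, 0.164), (215, 0.622, -0.067, 0.164), (216, 0.621, -0.07, 0.164)]
[[0.227 0.552 0.237]
 [0.221 0.553 0.238]
 [0.216 0.553 0.238]
 [0.224 0.549 0.239]
 [0.233 0.557 0.24 ]
 [0.219 0.554 0.24 ]
 [0.186 0.457 0.241]
 [0.227 0.549 0.241]
 [0.178 0.459 0.241]
 [0.188 0.455 0.241]
 [0.228 0.555 0.242]
 [0.183 0.454 0.243]
 [0.234 0.556 0.243]]
```

The depth shows the fingertips about 31 mm higher than the reported pose implies: they are at 0.185 while the reported TCP is at 0.166 (xy agree). The first push therefore only rubbed the carton's top, with no harm done. I back out, go lower and push again.

```bash
python3 -m inch '[[0,0,0,0,-20,-5,0],[0,0,0,0,-45,-5,0],[0,0,0,0,-70,-5,0],[0,0,0,-2,-72,10,0],[0,0,0,-4,-72,30,0],[0,0,0,-4,-72,45,0],[0,0,0,-4,-72,54,0],[0,0,0,-4,-72,54,0]]'; python3 -m inch '[[0,0,0,0,15,0,0],[0,0,0,0,28,0,0],[0,0,0,0,35,0,0],[0,0,0,0,40,0,0],[0,0,0,0,45,0,0],[0,0,0,0,50,0,0],[0,0,0,0,54,0,0],[0,0,0,0,58,0,0]]';python3 - <<'E'
from rig import read_camera
from h import *
np.set_printoptions(precision=3,suppress=True)
p,d=read_camera('side');W=cloud('side',d)
for x,y in[(440,400),(440,380),(440,350),(410,350),(440,310)]:print(W[120+y//3,200+x//3])
E
```

```text
clock: 5.12
eef_pos: [0.6245, -0.1409, 0.1103]
eef_rot: [0.125, -3.136, -0.002]
wrist_force: [0.1, -0.1, -0.7]
gripper_width: 0.0
grip_force: 0.0
clock: 5.78
eef_pos: [0.6207, -0.083, 0.1124]
eef_rot: [-0.126, 3.139, -0.0]
wrist_force: [-0.8, -1.1, -0.2]
gripper_width: 0.0004
grip_force: 0.3
[ 0.612 -0.077  0.061]
[ 0.612 -0.075  0.081]
[ 0.612 -0.074  0.111]
[ 0.587 -0.075  0.118]
[ 0.609 -0.077  0.152]
```

```bash
python3 -m inch '[[0,0,0,0,5,0,0],[0,0,0,0,10,0,0],[0,0,0,0,15,0,0],[0,0,0,0,20,0,0],[0,0,0,0,25,0,0],[0,0,0,0,30,0,0],[0,0,0,0,35,0,0],[0,0,0,0,40,0,0]]';python3 - <<'E'
from rig import read_camera
from h import *
np.set_printoptions(precision=3,suppress=True)
p,d=read_camera('side');cv2.imwrite('pics/side4.png',cv2.resize(p[120:320,200:460,::-1],None,fx=3,fy=3,interpolation=cv2.INTER_CUBIC))
E
```

```text
clock: 6.5
eef_pos: [0.6174, -0.0427, 0.1122]
eef_rot: [0.126, -3.139, -0.0]
wrist_force: [-0.1, 0.5, -0.0]
gripper_width: 0.0003
grip_force: 0.0
```

View pics/side4.png

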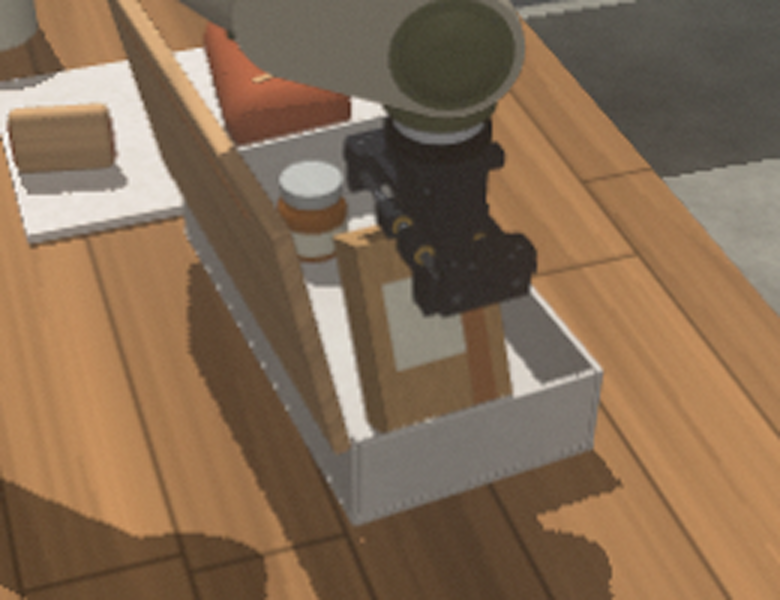

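The carton is tipping and has left the finger (its label is tilted, about 430,320), so I raise the hand away and check.

```bash
python3 -m inch '[[0,0,0,0,0,0,0],[0,0,0,0,0,-10,0],[0,0,0,0,0,-30,0],[0,0,0,0,0,-65,0],[0,0,0,0,0,-105,0],[0,0,0,0,0,-145,0],[0,0,0,0,0,-185,0],[0,0,0,0,0,-225,0]]';python3 - <<'E'
from rig import read_camera
from h import *
np.set_printoptions(precision=3,suppress=True)
p,d=read_camera('side');cv2.imwrite('pics/side5.png',cv2.resize(p[100:320,180:460,::-1],None,fx=2.8,fy=2.7,interpolation=cv2.INTER_CUBIC))
P=cloud('side',d).reshape(-1,3);B=P-[.610,.082,0];x=B@[.996,.087,0];y=B@[-.087,.996,0]
m=(abs(x)<.09)&(abs(y)<.19)&(P[:,2]>.045)&(P[:,2]<.075)&(y<.09)
q=np.c_[x,y,P[:,2]][m];print(len(q),np.percentile(q,[1,50,99],axis=0))
E
```

```text
clock: 7.22
eef_pos: [0.6167, -0.0435, 0.3404]
eef_rot: [-0.125, 3.138, -0.001]
wrist_force: [1.1, 0.2, -0.6]
gripper_width: 0.0007
grip_force: 0.0
1963 [[-0.053 -0.107  0.046]
 [-0.001 -0.04   0.06 ]
 [ 0.056  0.052  0.064]]
```

View pics/side5.png

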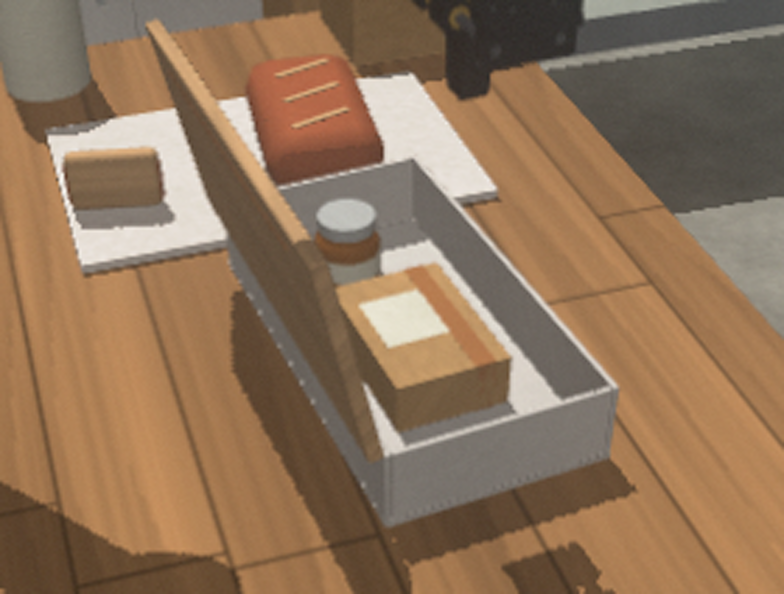

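The carton lies flat (top at z ≈ 0.06, box y from −0.107 to +0.052), the jar stands at (347,240) and the lid is still open. Now I go over the lid to its robot side.

```bash
python3 -m inch '[[0,0,0,30,17,-10,0],[0,0,0,62,35,-10,0],[0,0,0,94,53,-10,0],[0,0,0,126,71,-10,0],[0,0,0,158,90,-10,0],[0,0,0,190,108,-10,0],[0,0,0,217,124,-10,0],[0,0,0,217,124,-10,0]]'; python3 -m inch '[[0,0,0,0,0,20,0],[0,0,0,0,0,45,0],[0,0,0,0,0,70,0],[0,0,0,0,0,90,0],[0,0,0,0,0,105,0],[0,0,0,0,0,115,0],[0,0,0,0,0,118,0],[0,0,0,0,0,118,0]]'; python3 -c "from go import *; rel([.64,.085,.233],.08)"
```

```text
clock: 7.93
eef_pos: [0.3871, 0.0646, 0.3488]
eef_rot: [-0.129, 3.136, -0.0]
wrist_force: [0.3, -1.0, 1.6]
gripper_width: 0.0005
grip_force: 0.0
clock: 8.6
eef_pos: [0.3913, 0.0626, 0.2292]
eef_rot: [0.125, -3.138, -0.0]
wrist_force: [-0.1, 0.2, 0.3]
gripper_width: 0.0004
grip_force: 0.0
at [0.3913 0.0626 0.2292] rows-> [ 0.    -0.001 -0.   ] [-249.7    2.5   -4. ]
```

```bash
python3 -m inch '[[0,0,0,-15,0,-3,0],[0,0,0,-30,0,-4,0],[0,0,0,-42,0,-4,0],[0,0,0,-54,0,-4,0],[0,0,0,-67,0,-4,0],[0,0,0,-80,0,-4,0],[0,0,0,-95,0,-4,0],[0,0,0,-110,0,-4,0]]'; python3 -m inch '[[0,0,0,-15,0,0,0],[0,0,0,-30,0,0,0],[0,0,0,-45,0,0,0],[0,0,0,-60,0,0,0],[0,0,0,-75,0,0,0],[0,0,0,-90,0,0,0],[0,0,0,-105,0,0,0],[0,0,0,-120,0,0,0]]'
```

```text
clock: 9.27
eef_pos: [0.5018, 0.0717, 0.2344]
eef_rot: [-0.126, 3.138, -0.0]
wrist_force: [-1.7, 0.1, 0.6]
gripper_width: 0.0004
grip_force: 0.6
clock: 9.93
eef_pos: [0.6216, 0.0812, 0.2343]
eef_rot: [-0.126, 3.138, -0.0]
wrist_force: [0.6, 0.3, -0.3]
gripper_width: 0.0003
grip_force: 0.0
```

Run:
```python
from rig import read_camera
import cv2
p,d=read_camera('side');cv2.imwrite('pics/side6.png',cv2.resize(p[60:360,140:500,::-1],None,fx=2,fy=2))
```

```text
(no output)
```

View pics/side6.png

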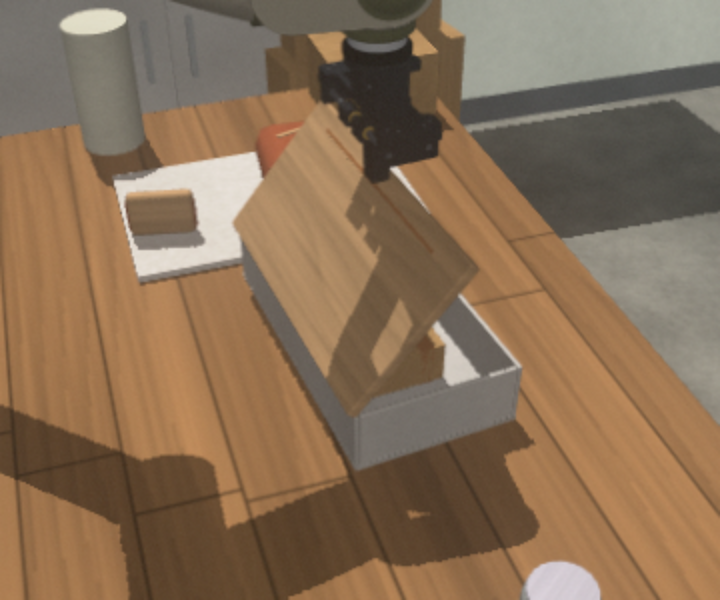

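The lid leans well forward and is falling away from the finger (tip near 375,170). I raise the hand, let the lid fall and check it.

```bash
python3 -m inch '[[0,0,0,0,0,-20,0],[0,0,0,0,0,-45,0],[0,0,0,0,0,-70,0],[0,0,0,0,0,-90,0],[0,0,0,0,0,-100,0],[0,0,0,0,0,-100,0],[0,0,0,0,0,-100,0],[0,0,0,0,0,-100,0]]'; python3 -m inch '[[0,0,0,0,0,0,0],[0,0,0,0,0,0,0],[0,0,0,0,0,0,0],[0,0,0,0,0,0,0],[0,0,0,0,0,0,0],[0,0,0,0,0,0,0],[0,0,0,0,0,0,0],[0,0,0,0,0,0,0]]'
python3 - <<'E'
from rig import read_camera
from h import *
p,d=read_camera('side');cv2.imwrite('pics/side7.png',cv2.resize(p[60:360,140:500,::-1],None,fx=2,fy=2))
P=cloud('side',d).reshape(-1,3);B=P-[.610,.082,0];x=B@[.996,.087,0];y=B@[-.087,.996,0]
m=(abs(x)<.1)&(abs(y)<.2)&(P[:,2]>.05)&(P[:,2]<.2)
A=np.c_[x,y,np.ones(len(x))][m];print(m.sum(),np.linalg.lstsq(A,P[m,2],rcond=None)[0],np.percentile(P[m,2],[2,50,98]))
E
```

```text
clock: 10.65
eef_pos: [0.6202, 0.0812, 0.3324]
eef_rot: [0.126, -3.138, -0.0]
wrist_force: [-0.4, 0.5, -0.2]
gripper_width: 0.0003
grip_force: 0.0
clock: 11.32
eef_pos: [0.6205, 0.0813, 0.3332]
eef_rot: [-0.126, 3.139, 0.0]
wrist_force: [-0.1, 1.1, 0.4]
gripper_width: 0.0006
grip_force: 0.0
7855 [-0.00160558  0.00626279  0.09760525] [0.09434124 0.09785062 0.10080352]
```

View pics/side7.png

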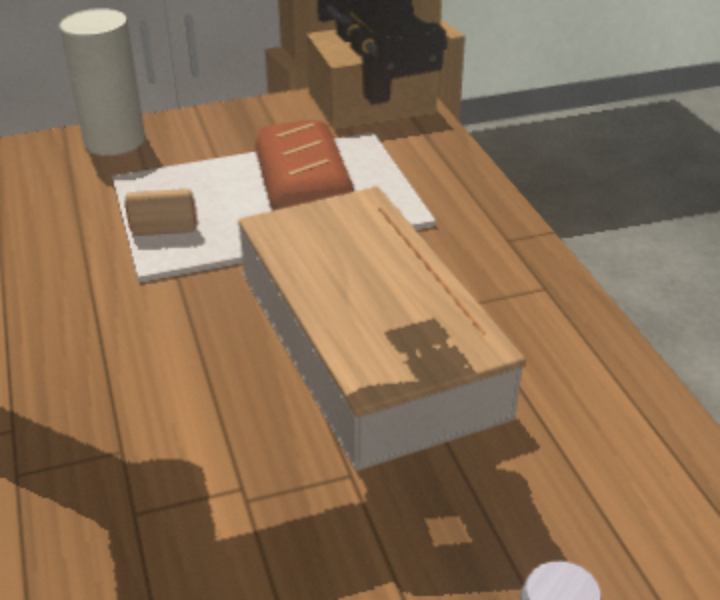

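The lid is level and shut: its slope across the hinge is about 0.002 rad and its top is at 0.098 m. The hand is well clear.

```bash
python3 -c "from rig import hand_in; print(hand_in())"
```

```text
the job is handed in; nothing more can be done
None
```

The carton was pushed over flat in the box and the lid flipped fully shut, with the jar standing where it was when last seen just before the lid closed; I handed the job in at about 11 s on the clock, and the hand-in returned no verdict.

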